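# Put the canister away and click the pantry cupboard shut

## Robot

A 6-joint arm with a two-finger parallel gripper is mounted at the origin on the work surface. World frame = base frame: x ahead of the robot, y to its left, z up, the work surface at z = 0. Lengths are in mm, angles in rad, forces in N, time in s.
With the tool pointing down it reaches from about 275 to 750 mm from the base axis. Payload 10.2 kg.
Tool frame: the origin (TCP) lies at the very end of the fingers, on their centre line; the grasp point (between the pads) lies ctrl.grip_depth behind it (ctrl.grip_depth is the distance from the TCP to the grasp point, in mm); z points along the fingers, y is the direction in which the jaws open and shut (so a half turn about z gives the same grasp; the last joint's range is limited). The gripper opens to 85 mm and grips with 20 to 120 N. Pads are 22 mm wide; open, the fingers measure 114 mm over their backs; the gripper's body (76 mm by 85 mm) begins 54 mm behind the grasp point. The pads swing forward as they close: fully open they stand 13 mm farther back than shut.
Start: joints at [-1.333, 0.313, 1.498, -0, 1.331, -0.223], TCP at [233.438, -470.253, 231.294] pointing down, gripper open.
Joint ranges: [-2.94, 2.94], [-0.97, 2.17], [0.19, 2.56], [-1.23, 4.37], [0.02, 3.11], [-2.88, 2.88]. Speed limits (rad/s): [2.39, 2.39, 3.01, 3.14, 3.14, 3.14].

## Interface

Orientations are given as a unit quaternion [w, x, y, z].
In Python, from rig import telemetry, eyes, ctrl, nets gives the robot as it stands. The module is installed in compiled form; this text tells all that it offers.
- The arm moves only by the tool drive_tool, never from a script. Its argument "series" is text: rows parted by semicolons, each of 7 numbers parted by spaces: the shift along the tool's x, y, z normalised to -1 to 1, where 1 is 0.12 m, then the turn, a rotation vector about the tool's x, y, z normalised to -1 to 1, where 1 is 0.5 rad, then the opening, from 0 (shut) to 1 (fully open). In form: tx ty tz wx wy wz hand; .... A call has 1 to 20 rows; each row is the pose to reach, as a shift and turn from the pose measured when the call began, along the tool's axes at that moment; what a row does not reach only later rows make up. A row lasts 1/10 s, in which the tool goes at most 50 mm and 8.59 degrees, less where a joint would pass 70% of its speed; a pose out of reach is approached as far as the arm can. A call with a number of a shift or a turn outside -1 to 1 is refused whole. A call with a gripper value outside its range is refused whole. The fingers move at their own pace and stop on an object; "newtons" is the grip in N (left out, the last holds). Time passes only in rows, so rows that repeat a pose let the fingers close. It gives the time, the measured TCP pose, the force and the opening at its end, in the units of the state.
- telemetry.sense(): the state, without advancing time (a new reading comes with each control period).
- eyes.capture(name): name is "scene" or "top"; returns a dict with "frame" (420x560x3 uint8, red, green, blue), "fx", "fy", "cx", "cy" (pixels), "D" ([k1, k2, p1, p2, k3] as OpenCV has them; the pictures are not rectified), "view" (4x4, takes a point from world to camera coordinates). Camera axes: x right, y up, looking along -z (the intrinsics and any distortion apply to the point x, -y, -z); pixel columns grow to the right and rows downward; lengths in mm; the calibration is good to about 2 mm. A picture is of the moment at which its call begins. There is no depth.
- ctrl.finish_job(): hands the job in, once; it reports no verdict.
Trained networks look in a picture, given as the dict that the camera call returned (one of the last four; its "shot" number tells which), for a name from the list of things; names that differ only in an ending like _2 or _b are one class to them, and where a whole thing is asked for, a point or a joint stands for the part that bears it (a point fixed in the world has none). Each returns a list of dicts, best first, with "confidence" (0 to 1); they miss things now and then, are a little off and sometimes report something else, mostly with a low value. They report only what shows in the picture. A call takes as long as a camera call. They do not tell look-alikes from the thing itself.
- nets.spot_in(name, picture): "rect" ([left, top, right, bottom] in pixels, round what is visible of it).
The state is a dict: "time_s": time; "joints": joint angles; "dq": joint speeds; "tau": joint torques, N m; "eef_pos": TCP position; "ee_rot": TCP orientation; "force": force on the tool from outside, world axes, zero at the start; "wrist_torque": the same for the moment, N m; "grip_width": opening from 0.0 (shut) to 1.0 (fully open).
Only numpy, scipy, OpenCV 4.12 (cv2) and the standard library are available. Lean on these libraries where they do the work, as an engineer would, in place of code of your own. Each camera call takes 0.05 s, during which the arm holds its last target. There are 200 camera calls.

## Task

Put the clip-lid canister away: stand it upright on the floor of the small clear-walled pantry cupboard, clear of the doorway, and let go of it. Then push the green-framed door gently shut (no slamming) until it snaps fully home on its catch. Leave the jar that is already in the cupboard standing, and leave the other kitchen things where they are.

Things in the scene. Friction and masses are not known exactly. Their poses are not given: they have to be found in the camera images.
- canister: Loose square plastic canister, 90 mm tall: cream body 60 x 60 mm and 76 mm tall, under a narrower orange clip lid (52 mm along x, 48 mm along y, 14 mm tall); about 0.3 kg. Origin: centre of its underside, z up. The orange latch stands out 7 mm from its -x side between 54 and 88 mm up; the two y sides of the body are plain, 60 mm apart, and can be gripped.
- case: Fixed pantry cupboard: wooden floor and edges, clear walls and roof, 240 mm wide (y), 200 mm deep (x), 270 mm high. Origin: middle of the doorway's lower front edge, at worktop height; x points into the cupboard, y to the left seen from the doorway, z up. Inside: floor 15 mm above the worktop, roof underside at 250 mm, side walls at y = +-108 mm, back wall at x = 190 mm. Its whole front is open.
- case_spot (a point): Point on the cupboard's inner floor, 70 mm behind the doorway and midway between the side walls: a good place for the canister.
- door (a joint): Hinge of the green-framed clear door, upright axis at x = 0, y = 118 mm of the cupboard (left): 0 = fully shut, held by the catch; grows as the door swings out towards the robot, to 2.1 rad. The catch (sprung ball under the roof at the free side) is met at about 0.08 rad, takes about 10 N to push past, and snaps home below about 0.03 rad. The door stays where it is left.
- door_hinge (a point): On the hinge side edge of the door's outer face, at its top edge (265 mm above the worktop). The hinge axis is 15 mm behind it, towards the inner face. Its axes turn with the door: x is the direction in which a push shuts the door, -y runs along the door to its free edge.
- door_edge (a point): Top free corner of the door's outer face, 236 mm from door_hinge; same axes. The door is 14 mm thick and reaches from 12 to 265 mm above the worktop; a knob of 35 mm stands out of the outer face 30 mm from the free edge, 112 mm above the worktop.
- jar: Bystander: amber glass jar with white cap, 52 mm across, 85 mm tall, standing in a back corner inside the cupboard. Origin under its centre.
- mixer: Bystander: grey hand mixer, 290 mm long along x with beaters at +x, 135 mm high. Origin under the middle of its housing.
- bowl: Bystander: clear glass bowl, 170 mm across, 75 mm high. Origin under its centre.
- beater: Bystander: aluminium egg beater lying flat, 330 mm long along x, black grip at -x, gear wheel at its origin, with a turning crank, 60 mm high at the crank. Origin on the worktop under the gear wheel.
- dipper: Bystander: wooden honey dipper lying flat, 180 mm long along x, head at +x 34 mm thick. Origin on the worktop under its middle.
- mug: Bystander: blue mug, 80 mm across, 90 mm tall. Origin under its centre.
Not all that is in view belongs to the job. What is shaped like the canister but pink or purple is not meant.

How it is judged:
By the outcome, as a careful person would: the job done as asked, in the order asked, and still so for the second after the job is handed in, with the robot touching nothing.
It also fails if it takes over 64 s, if anything falls off the work surface, if the arm or the gripper's body presses on something with over 40 N, if the wrist force passes 120 N, or if a joint passes its speed limit or range.

## Working session

There is one attempt and no reset: what is moved stays moved. The work goes in short steps, Python scripts to look and compute and a tool call to move; the robot and the scene stay as the last step left them, time stands still between calls to the robot, and variables do not carry over. Pictures are saved under pics/ and viewed, about 8 in all and at most 12, crops included, and the job is handed in when it is done.

Besides the shell and the picture viewer there is one more tool, called as name(argument=value, ...) on one line, values as JSON. drive_tool: Moves the arm, as the interface text tells. Scaled input: -1 to 1 covers 0.12 m each way for a shift and 0.5 rad each way for a turn. Its arguments: {"type":"object","properties":{"series":{"type":"string"},"newtons":{"type":"number"}},"required":["series"]}

```bash
mkdir -p pics
cat > h.py <<'E'
import numpy as np, cv2
from scipy.spatial.transform import Rotation as R
from rig import telemetry, eyes, ctrl, nets
def K(p): return np.array([[p["fx"],0,p["cx"]],[0,p["fy"],p["cy"]],[0,0,1.]])
F=np.diag([1,-1,-1.])
def project(p,X):
    V=np.array(p["view"]);X=np.atleast_2d(X).astype(float)
    c=(X@V[:3,:3].T+V[:3,3])@F
    return cv2.projectPoints(c,np.zeros(3),np.zeros(3),K(p),np.array(p["D"],float))[0][:,0]
def ray(p,uv):
    V=np.array(p["view"]);u=cv2.undistortPoints(np.array([[uv]],float),K(p),np.array(p["D"],float))[0,0]
    d=V[:3,:3].T@(F@np.array([*u,1.]));o=-V[:3,:3].T@V[:3,3];return o,d/np.linalg.norm(d)
def atz(p,uv,z):
    o,d=ray(p,uv);return o+d*(z-o[2])/d[2]
def save(p,n,crop=None,s=1):
    im=p["frame"][:,:,::-1]
    if crop: l,t,r,b=crop; im=im[t:b,l:r]
    cv2.imwrite("pics/"+n,cv2.resize(im,None,fx=s,fy=s,interpolation=cv2.INTER_CUBIC))
E
python3 - <<'E'
from h import *
s=telemetry.sense();print({k:np.round(v,3).tolist() for k,v in s.items()},ctrl.grip_depth)
ps={c:eyes.capture(c) for c in("scene","top")}
ims=[]
for c,p in ps.items():
    V=np.array(p["view"]);print(c,p["fx"],p["cx"],p["cy"],np.round(-V[:3,:3].T@V[:3,3]),p["D"])
    for n in["canister","case","door","jar","mixer","bowl","mug","dipper","beater"]:
        print(n,[(np.round(d["rect"]).tolist(),round(d["confidence"],2)) for d in nets.spot_in(n,p)][:4])
    save(p,c+"0.png",s=1.4)
E
```

```text
{'time_s': 0.0, 'joints': [-1.333, 0.313, 1.498, 0.0, 1.331, -0.223], 'dq': [0.001, -0.001, 0.0, 0.0, 0.0, 0.0], 'tau': [-0.001, -41.227, -25.974, -0.0, 0.004, -0.0], 'eef_pos': [233.371, -469.997, 230.725], 'ee_rot': [-0.001, 0.974, 0.228, 0.0], 'force': [0.519, -0.119, -0.792], 'wrist_torque': [-0.002, 0.022, 0.013], 'grip_width': 1.002} 18.700000000000003
scene 431.2313720858352 276.1537099132238 213.07489543504022 [ 552. -437. 1448.] [-0.00035149  0.          0.          0.          0.        ]
canister [([180.0, 277.0, 205.0, 302.0], 0.82), ([233.0, 352.0, 258.0, 381.0], 0.7), ([213.0, 254.0, 238.0, 276.0], 0.64), ([242.0, 302.0, 263.0, 323.0], 0.59)]
case [([231.0, 144.0, 376.0, 257.0], 0.56), ([231.0, 144.0, 309.0, 184.0], 0.22)]
door [([230.0, 143.0, 310.0, 185.0], 0.74)]
jar []
mixer [([274.0, 88.0, 347.0, 117.0], 0.57)]
bowl [([278.0, 338.0, 333.0, 407.0], 0.59)]
mug [([297.0, 291.0, 326.0, 329.0], 0.71)]
dipper [([177.0, 317.0, 226.0, 347.0], 0.71), ([230.0, 144.0, 373.0, 254.0], 0.19)]
beater []
top 440.1983255955503 276.9113639525922 210.31544107154392 [ 293.    7. 1331.] [-0.04344164  0.          0.          0.          0.        ]
canister [([420.0, 230.0, 452.0, 258.0], 0.75), ([365.0, 228.0, 392.0, 255.0], 0.6), ([311.0, 261.0, 339.0, 282.0], 0.57), ([365.0, 302.0, 376.0, 320.0], 0.45)]
case [([194.0, 96.0, 310.0, 271.0], 0.7), ([107.0, 144.0, 138.0, 234.0], 0.19)]
door [([197.0, 170.0, 223.0, 269.0], 0.69)]
jar [([201.0, 168.0, 224.0, 271.0], 0.53)]
mixer [([104.0, 151.0, 133.0, 233.0], 0.71)]
bowl [([405.0, 153.0, 465.0, 211.0], 0.55), ([363.0, 233.0, 393.0, 252.0], 0.53)]
mug [([352.0, 162.0, 393.0, 197.0], 0.66)]
dipper [([394.0, 268.0, 419.0, 326.0], 0.79)]
beater []
```

View pics/scene0.png

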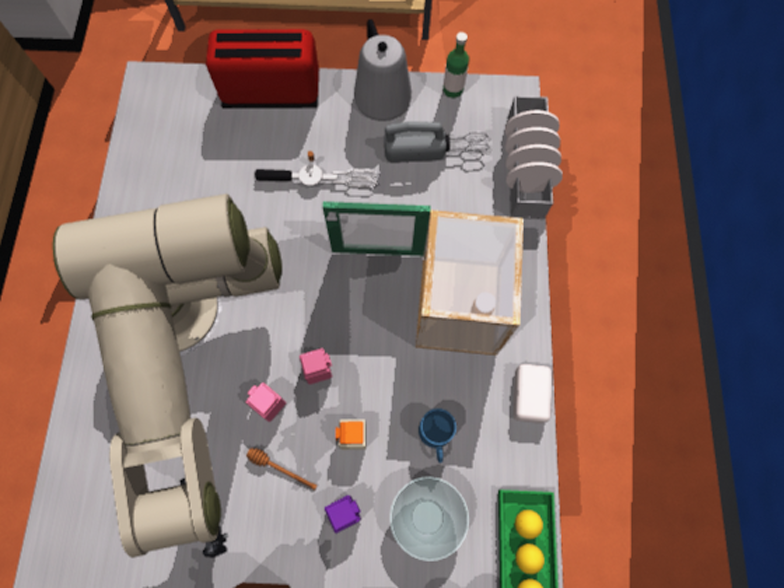

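View pics/top0.png

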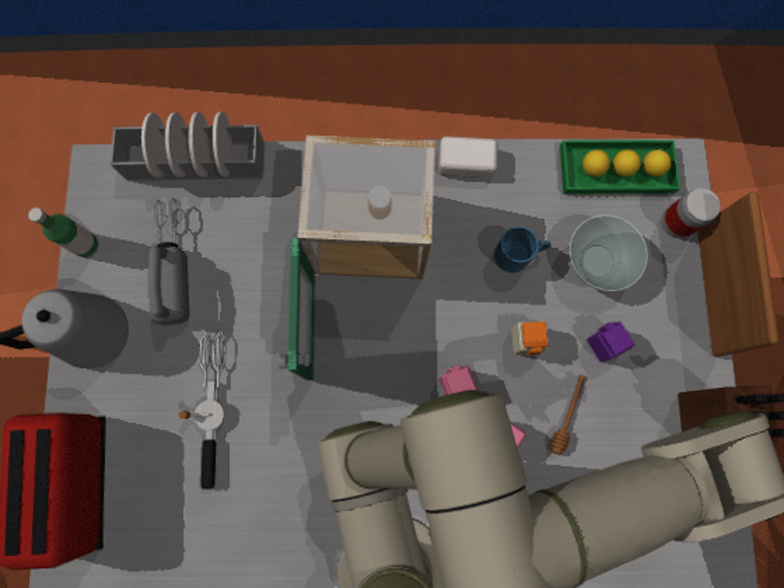

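Candidates in scene (original pixels): orange/cream (250,310), pink (226,262), pink (190,288), purple (244,366). The cream body with orange lid is the canister, also at (378,241) in top. I'll check it in a crop and measure the canister, case and door.

```bash
cat > m.py <<'E'
from h import *
from scipy.optimize import least_squares
ps={c:eyes.capture(c) for c in("scene","top")}
for c,p in ps.items():
    hsv=cv2.cvtColor(p["frame"],cv2.COLOR_RGB2HSV)
    m=cv2.inRange(hsv,(8,170,150),(22,255,255))
    n,l,st,ce=cv2.connectedComponentsWithStats(m)
    x0,y0=(250,310) if c=="scene" else (380,241)
    for i in range(1,n):
        if np.hypot(*(ce[i]-[x0,y0]))<25 and st[i,4]>40:
            cn=np.argwhere(l==i)[:,::-1].astype(np.float32)
            print(c,"lid",ce[i],st[i],cv2.minAreaRect(cn),atz(p,ce[i],88))
S=1/1.4
sc=np.array([[431,212],[522,218],[519,325],[425,319]])*S
tp=np.array([[305,137],[434,143],[433,240],[302,239]])*S
loc={"scene":[[0,120,270],[200,120,270],[200,-120,270],[0,-120,270]],"top":[[200,120,270],[200,-120,270],[0,-120,270],[0,120,270]]}
def W(q,L):
    L=np.array(L,float);c,s=np.cos(q[2]),np.sin(q[2]);return L@np.array([[c,s,0],[-s,c,0],[0,0,1]])+[q[0],q[1],0]
def f(q): return np.r_[(project(ps["scene"],W(q,loc["scene"]))-sc).ravel(),(project(ps["top"],W(q,loc["top"]))-tp).ravel()]
r=least_squares(f,[520,30,0]);print("case",r.x,np.round(r.fun.reshape(-1,2),1).tolist())
q=r.x
print("floor front corners top px*1.4",project(ps["top"],W(q,[[0,120,0],[0,-120,0]]))*1.4)
# door top corners outer face
print("door tip z265 top",atz(ps["top"],(292*S,368*S),265),"scene",atz(ps["scene"],(323*S,204*S),265), "hinge",W(q,[[0,118,265]]))
a=ps["scene"]["frame"][290:335,225:285];b=ps["top"]["frame"][220:265,350:410]
cv2.imwrite("pics/crop.png",cv2.resize(np.hstack([a,b])[:,:,::-1],None,fx=6,fy=6,interpolation=cv2.INTER_CUBIC))
E
python3 m.py
```

```text
scene lid [249.84444444 308.73333333] [240 301  19  16 270] ((249.0, 308.5), (15.0, 18.0), 90.0) [ 471.35957875 -294.84012175   88.        ]
top lid [381.70289855 238.21014493] [373 230  18  18 276] ((381.5862731933594, 238.20809936523438), (16.743057250976562, 16.529315948486328), 85.91438293457031) [ 473.6891238  -294.09824443   88.        ]
case [ 6.19816537e+02  4.09378307e+01 -3.32703318e-02] [[-1.8, -0.1], [-0.7, 0.2], [1.1, -0.0], [-1.9, -0.9], [0.8, -0.7], [0.4, -3.1], [0.6, 1.0], [-1.2, -0.4]]
floor front corners top px*1.4 [[317.08107906 274.48642157]
 [424.95250457 276.93358293]]
door tip z265 top [392.08425685 171.39897798 265.        ] scene [393.64029074 172.2417008  265.        ] hinge [[623.74171151 158.87252877 265.        ]]
```

View pics/crop.png

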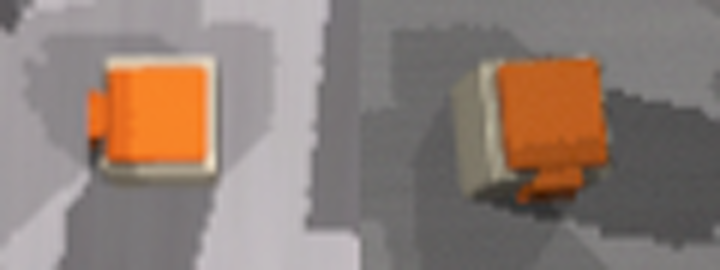

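The crop confirms the choice: an orange lid over a cream body, with the latch to the left in scene (the robot side, -x). Next I fit yaws more tightly and check with an overlay.

```bash
cat > m2.py <<'E'
from h import *
from scipy.optimize import least_squares
exec(open('m.py').read().split("for c,p in ps.items()")[0].split("least_squares\n")[1])
exec("def W"+open('m.py').read().split("def W")[1].split("def f(q)")[0])
S=1/1.4
lt=np.array([[600,58],[498,65],[510,168],[607,163]])/6+[290,220]
ls=np.array([[208,66],[107,66],[107,162],[208,163]])/6+[225,290]
Lt=[[26,-24,90],[26,24,90],[-26,24,90],[-26,-24,90]]
Ls=[[26,24,90],[-26,24,90],[-26,-24,90],[26,-24,90]]
g=lambda q:np.r_[(project(ps["top"],W(q,Lt))-lt).ravel(),(project(ps["scene"],W(q,Ls))-ls).ravel()]
r=least_squares(g,[472,-294,0]);print("can",r.x,np.round(r.fun.reshape(-1,2),1).tolist());can=r.x
for c,pts in(("top",lt),("scene",ls)): print(c,[np.round(atz(ps[c],u,90)[:2]).tolist() for u in pts])
for n,uv,z in(("pink1",(226,262),60),("pink2",(190,288),60),("purple",(244,366),60),("mug",(312,305),60)): print(n,np.round(atz(ps["scene"],uv,z)))
import sys
q=[619.8,40.9,-0.02] if len(sys.argv)<2 else eval(sys.argv[1])
outs=[]
for c,(l,t,r_,b) in(("scene",(220,135,390,260)),("top",(185,90,325,275))):
    k=4 if c=="scene" else 3; im=cv2.resize(np.ascontiguousarray(ps[c]["frame"][t:b,l:r_,::-1]),None,fx=k,fy=k,interpolation=cv2.INTER_CUBIC)
    def poly(L,col):
        P=(project(ps[c],L)-[l,t]+.5)*k; cv2.polylines(im,[P.astype(np.int32)],False,col,1,cv2.LINE_AA)
    box=lambda z:[[0,120,z],[200,120,z],[200,-120,z],[0,-120,z],[0,120,z]]
    poly(W(q,box(270)),(0,0,255));poly(W(q,box(0)),(255,0,0));poly(W(q,[[0,-120,0],[0,-120,270]]),(255,0,0))
    th=1.60;a=W([0,0,q[2]-th],[[-15,0,265],[-15,-236,265],[-15,-236,12],[-15,0,12]])
    h=W(q,[[0,118,0]])[0]; poly(a+[h[0],h[1],0],(255,0,255))
    outs.append(im)
H=max(o.shape[0] for o in outs)
o=np.hstack([cv2.copyMakeBorder(x,0,H-x.shape[0],0,0,cv2.BORDER_CONSTANT) for x in outs]);o=cv2.resize(o,None,fx=.7,fy=.7,interpolation=cv2.INTER_AREA)
cv2.imwrite("pics/ov%d.png"%len(sys.argv),o)
E
python3 m2.py
```

```text
can [ 4.73511104e+02 -2.95455140e+02  4.32434934e-02] [[-0.3, -0.9], [0.1, -1.2], [-0.1, -0.3], [0.5, -0.4], [-0.7, 0.0], [-0.6, 0.0], [-0.9, -0.1], [-0.8, -0.3]]
top [[498.0, -319.0], [495.0, -270.0], [446.0, -273.0], [447.0, -319.0]]
scene [[501.0, -270.0], [448.0, -272.0], [451.0, -321.0], [503.0, -319.0]]
pink1 [ 383. -145.   60.]
pink2 [ 274. -235.   60.]
purple [ 462. -463.   60.]
mug [ 666. -272.   60.]
```

View pics/ov1.png

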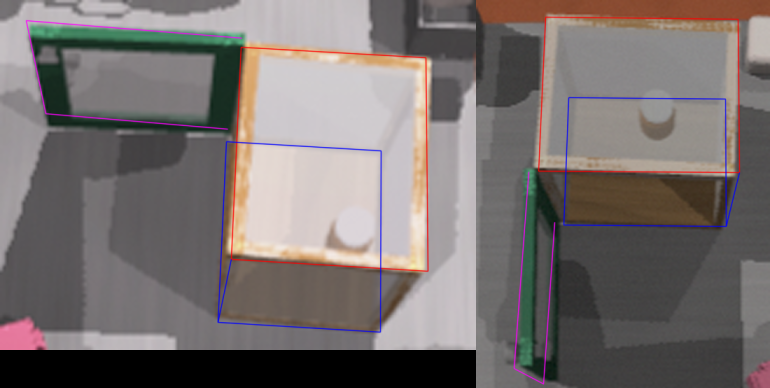

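Case overlay agrees within a few mm: origin about (620,41), yaw about -0.02, door about 1.58 rad open. The jar is in the back right corner. Plan: take the canister with a tilted grasp (~52° from vertical) from its latch side, go in under the roof, then shut the door with vertical closed fingertips at its top edge.

```bash
cat > plan.py <<'E'
from h import *
def rot(th,ps):
    z=[np.sin(th)*np.cos(ps),np.sin(th)*np.sin(ps),-np.cos(th)];y=[np.sin(ps),-np.cos(ps),0]
    return R.from_matrix(np.c_[np.cross(y,z),y,z])
def cur():
    s=telemetry.sense();w=s["ee_rot"];return np.array(s["eef_pos"]),R.from_quat([*w[1:],w[0]]),s
def plan(tg,start=None):
    p,r,s=cur()
    print("t",s["time_s"],"pos",np.round(p,1),"J",np.round(s["joints"],2),"F",np.round(s["force"],1),"w",round(s["grip_width"],3))
    for P,th,ps in tg:
        r2=rot(th,ps);P=np.array(P,float)
        d=r.inv().apply(P-p)/120;w=(r.inv()*r2).as_rotvec()/.5
        print(np.round(P),np.round(np.r_[d,w],3).tolist(),"!!" if max(abs(np.r_[d,w]))>1 else "")
        p,r=P,r2
E
python3 - <<'E'
from plan import *
ps=.043;th=.9;z=rot(th,ps).apply([0,0,1])
g=np.array([473.5-5,-295.5-.2,53])+18.7*z
pre=g-100*z; print(g,pre)
plan([((310,-400,235),.4,-.2),(pre+[-10,-20,90],.7,ps),(pre,th,ps),(g,th,ps)])
p=eyes.capture("scene");print("jar",atz(p,(345.7,216.4),100))
E
```

```text
[ 483.13467302 -295.07032092   41.37589359] [ 404.87438948 -298.43758873  103.53689042]
t 1.2 pos [ 233.4 -470.3  231.3] J [-1.33  0.31  1.5  -0.    1.33 -0.22] F [-0.4  0.1  0.8] w 0.999
[ 310. -400.  235.] [0.832, -0.241, -0.031, -0.264, 0.771, 1.304] !!
[ 395. -318.  194.] [0.38, -0.807, 0.536, 0.255, 0.597, -0.416] 
[ 405. -298.  104.] [-0.414, -0.163, 0.632, 0.0, 0.4, -0.0] 
[ 483. -295.   41.] [-0.0, -0.0, 0.833, 0.0, 0.0, 0.0] 
jar [769.19640208  15.27318811 100.        ]
```

Run:
```python
from plan import *
p=eyes.capture("scene");q=eyes.capture("top")
for z in(15,100):print(z,atz(p,(345.7,216.4),z),atz(q,(271,141),z))
plan([((260,-450,235),.2,-.05),((340,-390,235),.45,0.02),((395,-318,194),.7,.043),((405,-298,104),.9,.043),((483,-295,41),.9,.043)])
a=p["frame"][140:260,290:380];b=q["frame"][90:210,205:320]
cv2.imwrite("pics/jar.png",cv2.resize(np.hstack([a,b])[:,:,::-1],None,fx=3.8,fy=3.8,interpolation=cv2.INTER_CUBIC))
```

```text
15 [782.90831906  43.80935745  15.        ] [798.27310017  20.77290036  15.        ]
100 [769.19640208  15.27318811 100.        ] [765.65639986  19.89245603 100.        ]
t 1.35 pos [ 233.5 -470.2  231.3] J [-1.33  0.31  1.5   0.    1.33 -0.22] F [ 0.4  0.2 -0.4] w 0.998
[ 260. -450.  235.] [0.273, -0.053, -0.031, -0.102, 0.391, 1.018] !!
[ 340. -390.  235.] [0.628, -0.533, 0.127, 0.045, 0.5, -0.133] 
[ 395. -318.  194.] [0.275, -0.591, 0.512, 0.025, 0.5, -0.039] 
[ 405. -298.  104.] [-0.414, -0.163, 0.632, 0.0, 0.4, -0.0] 
[ 483. -295.   41.] [-0.007, 0.003, 0.836, 0.0, 0.0, 0.0]
```

View pics/jar.png

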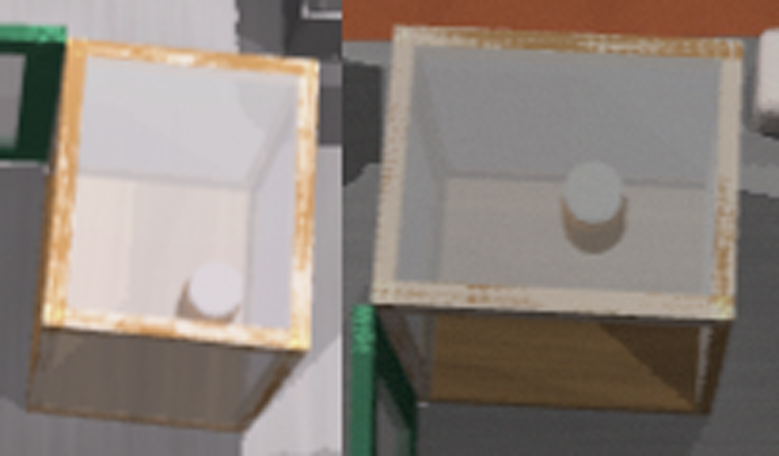

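The jar is at about (767,18) world, agreeing within 5 mm between the views, which is about (147,-23) in the case. Placing the canister at case (65,+20) keeps clear of it. Moving now.

drive_tool(series="0.27 -0.05 -0.03 -0.1 0.39 1 1;0.27 -0.05 -0.03 -0.1 0.39 1 1;0.27 -0.05 -0.03 -0.1 0.39 1 1;0.27 -0.05 -0.03 -0.1 0.39 1 1;0.27 -0.05 -0.03 -0.1 0.39 1 1;0.27 -0.05 -0.03 -0.1 0.39 1 1")

```text
time_s: 1.95
eef_pos: [259.7, -450.5, 235.0]
ee_rot: [0.002, 0.995, -0.019, 0.099]
force: [0.4, 0.2, -0.1]
grip_width: 1.005
```

drive_tool(series="0.63 -0.53 0.13 0.045 0.5 -0.13 1;0.63 -0.53 0.13 0.045 0.5 -0.13 1;0.63 -0.53 0.13 0.045 0.5 -0.13 1;0.63 -0.53 0.13 0.045 0.5 -0.13 1;0.63 -0.53 0.13 0.045 0.5 -0.13 1;0.63 -0.53 0.13 0.045 0.5 -0.13 1")

```text
time_s: 2.55
eef_pos: [339.0, -390.8, 234.7]
ee_rot: [-0.003, 0.975, 0.015, 0.222]
force: [-0.2, 0.5, 0.4]
grip_width: 0.998
```

drive_tool(series="0.27 -0.59 0.51 0.025 0.5 -0.04 1;0.27 -0.59 0.51 0.025 0.5 -0.04 1;0.27 -0.59 0.51 0.025 0.5 -0.04 1;0.27 -0.59 0.51 0.025 0.5 -0.04 1;0.27 -0.59 0.51 0.025 0.5 -0.04 1;0.27 -0.59 0.51 0.025 0.5 -0.04 1")

```text
time_s: 3.15
eef_pos: [392.5, -319.8, 194.4]
ee_rot: [-0.007, 0.939, 0.025, 0.342]
force: [-0.3, 0.4, -0.5]
grip_width: 1.0
```

```bash
python3 -c "
from plan import *
plan([((405,-298.4,103.5),.9,.043),((483.1,-295.1,41.4),.9,.043)])"
```

```text
t 3.15 pos [ 392.5 -319.8  194.4] J [-1.26  0.15  1.98  0.84  0.99 -0.21] F [-0.3  0.4 -0.5] w 1.0
[ 405. -298.  104.] [-0.4, -0.175, 0.653, -0.009, 0.404, 0.018] 
[ 483. -295.   41.] [-0.0, 0.001, 0.832, 0.0, 0.0, 0.0]
```

drive_tool(series="-0.4 -0.175 0.65 -0.01 0.4 0.02 1;-0.4 -0.175 0.65 -0.01 0.4 0.02 1;-0.4 -0.175 0.65 -0.01 0.4 0.02 1;-0.4 -0.175 0.65 -0.01 0.4 0.02 1;-0.4 -0.175 0.65 -0.01 0.4 0.02 1;-0.4 -0.175 0.65 -0.01 0.4 0.02 1;-0.4 -0.175 0.65 -0.01 0.4 0.02 1")

```text
time_s: 3.85
eef_pos: [405.0, -299.4, 105.2]
ee_rot: [-0.008, 0.901, 0.02, 0.434]
force: [-0.2, -0.3, 0.4]
grip_width: 1.0
```

```bash
python3 -c "
from plan import *
plan([((483.1,-295.1,41.4),.9,.043)])
p=eyes.capture('scene');q=eyes.capture('top');
cv2.imwrite('pics/pre.png',cv2.resize(np.hstack([p['frame'][220:400,140:330],q['frame'][200:380,300:490]])[:,:,::-1],None,fx=2.1,fy=2.1,interpolation=cv2.INTER_CUBIC))"
```

```text
t 3.85 pos [ 405.  -299.4  105.2] J [-1.3   0.36  2.17  1.3   0.91 -0.79] F [-0.2 -0.3  0.4] w 1.0
[ 483. -295.   41.] [-0.01, -0.01, 0.841, 0.005, 0.003, 0.004]
```

View pics/pre.png

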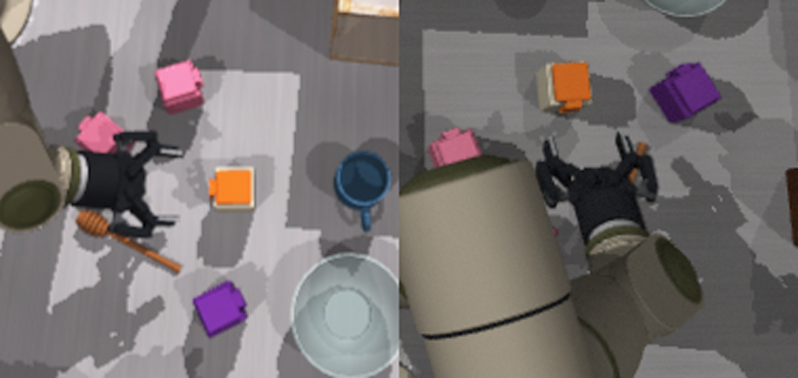

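The gripper is aligned with the canister in both views (canister at about (233,188) in the left half), and neighbours are clear. Advancing, then gripping.

drive_tool(series="0 -0.01 0.2 0 0 0 1;0 -0.01 0.4 0 0 0 1;-0.01 -0.01 0.6 0 0 0 1;-0.01 -0.01 0.75 0 0 0 1;-0.01 -0.01 0.84 0 0 0 1;-0.01 -0.01 0.84 0 0 0 1;-0.01 -0.01 0.84 0 0 0 1")

```text
time_s: 4.65
eef_pos: [482.8, -294.7, 41.4]
ee_rot: [-0.008, 0.901, 0.02, 0.434]
force: [-0.6, -1.1, 0.4]
grip_width: 1.003
```

drive_tool(series="0 0 0 0 0 0 0.6;0 0 0 0 0 0 0.5;0 0 0 0 0 0 0.5;0 0 0 0 0 0 0.5;0 0 0 0 0 0 0.5;0 0 0 0 0 0 0.5;0 0 0 0 0 0 0.5;0 0 0 0 0 0 0.5", newtons=40)

```text
time_s: 5.45
eef_pos: [482.6, -295.0, 42.2]
ee_rot: [-0.008, 0.9, 0.02, 0.435]
force: [-5.2, 1.1, 6.7]
grip_width: 0.699
```

```bash
python3 -c "
from plan import *
plan([((483.1,-295.1,91.4),.9,.043)])
p=eyes.capture('scene');q=eyes.capture('top');
cv2.imwrite('pics/grip.png',cv2.resize(np.hstack([p['frame'][270:360,190:290],q['frame'][200:290,340:440]])[:,:,::-1],None,fx=3.8,fy=3.8,interpolation=cv2.INTER_CUBIC))"
```

```text
t 5.45 pos [ 482.6 -295.    42.2] J [-1.1   0.58  2.06  1.55  0.79 -0.91] F [-5.2  1.1  6.7] w 0.699
[ 483. -295.   91.] [0.324, 0.002, -0.251, 0.005, 0.001, 0.003]
```

View pics/grip.png

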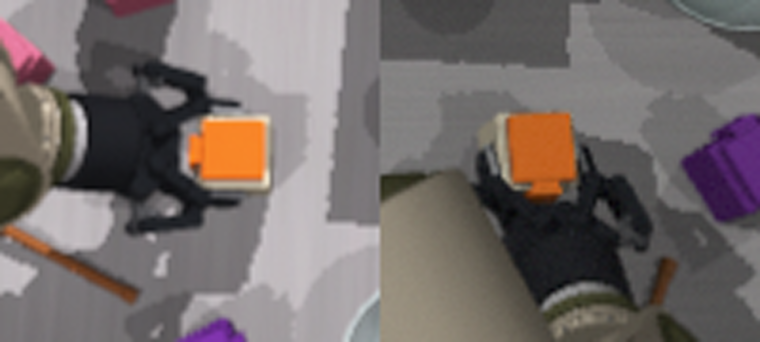

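Grip is at 59 mm, matching the body. Lifting and planning the transfer.

drive_tool(series="0.16 0 -0.13 0 0 0 0.5;0.32 0 -0.25 0 0 0 0.5;0.5 0 -0.4 0 0 0 0.5;0.7 0 -0.55 0 0 0 0.5;0.84 0 -0.66 0 0 0 0.5;0.84 0 -0.66 0 0 0 0.5;0.84 0 -0.66 0 0 0 0.5", newtons=50)

```text
time_s: 6.25
eef_pos: [482.7, -294.3, 169.5]
ee_rot: [-0.008, 0.901, 0.019, 0.434]
force: [-0.7, -0.7, -4.3]
grip_width: 0.697
```

```bash
python3 -c "
from plan import *
plan([((483,-180,170),.9,.03),((490,-62,165),.9,.01),((510,55,150),.9,-.01),((560,59.7,75),.9,-.02),((650,59.7,66),.9,-.02),((694.5,59.7,64),.9,-.02),((694.5,59.7,57),.9,-.02)])"
```

```text
t 6.25 pos [ 482.7 -294.3  169.5] J [-1.1   0.29  2.01  1.23  0.85 -0.45] F [-0.7 -0.7 -4.3] w 0.697
[ 483. -180.  170.] [0.032, -0.952, 0.029, -0.016, 0.003, 0.019] 
[490. -62. 165.] [0.022, -0.981, 0.095, -0.031, -0.0, 0.025] 
[510.  55. 150.] [0.012, -0.973, 0.216, -0.031, 0.0, 0.025] 
[560.  60.  75.] [-0.231, -0.043, 0.715, -0.016, 0.0, 0.012] 
[650.  60.  66.] [0.407, -0.015, 0.634, 0.0, 0.0, 0.0] 
[694.  60.  64.] [0.217, -0.007, 0.301, 0.0, 0.0, 0.0] 
[694.  60.  57.] [-0.046, -0.0, 0.036, 0.0, 0.0, 0.0]
```

drive_tool(series="0.01 -0.2 0.01 0 0 0 0.5;0.02 -0.45 0.015 -0.01 0 0.01 0.5;0.03 -0.7 0.02 -0.016 0 0.02 0.5;0.03 -0.95 0.03 -0.016 0 0.02 0.5;0.03 -0.95 0.03 -0.016 0 0.02 0.5;0.03 -0.95 0.03 -0.016 0 0.02 0.5")

```text
time_s: 6.85
eef_pos: [482.7, -179.9, 168.6]
ee_rot: [-0.007, 0.901, 0.013, 0.433]
force: [-0.1, -0.4, -4.5]
grip_width: 0.695
```

drive_tool(series="0.01 -0.25 0.02 -0.01 0 0.01 0.5;0.02 -0.5 0.05 -0.02 0 0.01 0.5;0.02 -0.75 0.07 -0.03 0 0.02 0.5;0.02 -0.98 0.095 -0.03 0 0.025 0.5;0.02 -0.98 0.095 -0.03 0 0.025 0.5;0.02 -0.98 0.095 -0.03 0 0.025 0.5")

```text
time_s: 7.45
eef_pos: [489.8, -62.5, 163.2]
ee_rot: [-0.003, 0.901, 0.004, 0.433]
force: [-0.1, -0.3, -3.3]
grip_width: 0.702
```

drive_tool(series="0 -0.25 0.05 -0.01 0 0.01 0.5;0 -0.5 0.11 -0.02 0 0.01 0.5;0.01 -0.75 0.16 -0.03 0 0.02 0.5;0.01 -0.97 0.216 -0.03 0 0.025 0.5;0.01 -0.97 0.216 -0.03 0 0.025 0.5;0.01 -0.97 0.216 -0.03 0 0.025 0.5")

```text
time_s: 8.05
eef_pos: [510.1, 53.5, 147.6]
ee_rot: [0.001, 0.902, -0.005, 0.433]
force: [0.1, -0.9, -3.3]
grip_width: 0.697
```

```bash
python3 -c "
from plan import *
plan([((560,59.7,75),.9,-.02),((650,59.7,66),.9,-.02),((694.5,59.7,64),.9,-.02),((694.5,59.7,57),.9,-.02)])
p=eyes.capture('scene');q=eyes.capture('top');
cv2.imwrite('pics/tr.png',cv2.resize(np.hstack([p['frame'][120:300,190:390],q['frame'][80:260,160:360]])[:,:,::-1],None,fx=2,fy=2,interpolation=cv2.INTER_CUBIC))"
```

```text
t 8.05 pos [510.1  53.5 147.6] J [-0.2   0.15  2.29  2.44  0.23 -1.  ] F [ 0.1 -0.9 -3.3] w 0.697
[560.  60.  75.] [-0.213, -0.054, 0.702, -0.018, 0.01, 0.008] 
[650.  60.  66.] [0.407, -0.015, 0.634, 0.0, 0.0, 0.0] 
[694.  60.  64.] [0.217, -0.007, 0.301, 0.0, 0.0, 0.0] 
[694.  60.  57.] [-0.046, -0.0, 0.036, 0.0, 0.0, 0.0]
```

View pics/tr.png

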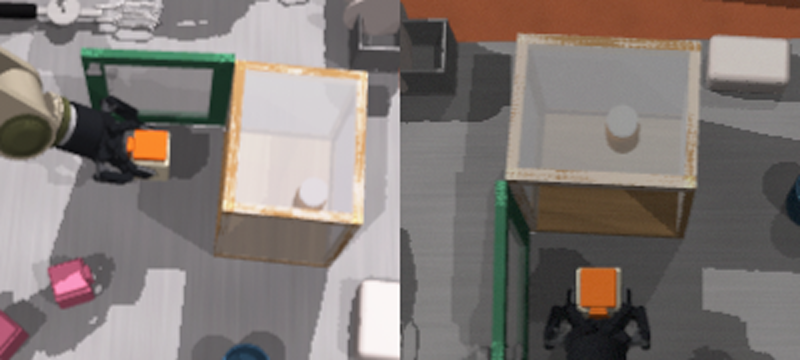

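Canister is upright in hand in front of the doorway, clear of the door. The wrist is near straight (j5 = 0.23), so I go on in careful steps.

drive_tool(series="-0.05 -0.01 0.17 0 0 0 0.5;-0.1 -0.03 0.35 -0.01 0 0 0.5;-0.16 -0.04 0.52 -0.01 0.01 0 0.5;-0.21 -0.05 0.7 -0.02 0.01 0.01 0.5;-0.21 -0.05 0.7 -0.02 0.01 0.01 0.5;-0.21 -0.05 0.7 -0.02 0.01 0.01 0.5;-0.21 -0.05 0.7 -0.02 0.01 0.01 0.5")

```text
time_s: 8.85
eef_pos: [559.9, 57.8, 76.7]
ee_rot: [0.005, 0.9, -0.01, 0.436]
force: [0.2, -0.4, -3.8]
grip_width: 0.695
```

```bash
python3 -c "
from plan import *
plan([((600,59.7,68),.9,-.02),((650,59.7,67),.9,-.02),((694.5,59.7,64),.9,-.02)])
print(rot(.9,-.02).as_quat(),cur()[1].as_quat())"
```

```text
t 8.85 pos [559.9  57.8  76.7] J [-0.15  0.43  2.19  2.87  0.39 -1.4 ] F [ 0.2 -0.4 -3.8] w 0.695
[600.  60.  68.] [0.15, -0.024, 0.307, 0.005, -0.003, -0.003] 
[650.  60.  67.] [0.252, -0.008, 0.332, 0.0, 0.0, 0.0] 
[694.  60.  64.] [0.211, -0.007, 0.306, 0.0, 0.0, 0.0] 
[ 0.90040208 -0.00900432  0.43494379  0.00434958] [ 0.90002177 -0.01028925  0.4356943   0.00504133]
```

```bash
cat > kin.py <<'E'
from plan import *
from scipy.optimize import least_squares
D=[([-1.333,.313,1.498],[233.4,-470.2,231.3],[0,.974,.228,0]),([-1.26,.15,1.98],[392.5,-319.8,194.4],[-.007,.939,.025,.342]),
([-1.3,.36,2.17],[405,-299.4,105.2],[-.008,.901,.02,.434]),([-1.1,.58,2.06],[482.6,-295,42.2],[-.008,.9,.02,.435]),
([-1.1,.29,2.01],[482.7,-294.3,169.5],[-.008,.901,.019,.434]),([-.2,.15,2.29],[510.1,53.5,147.6],[.001,.902,-.005,.433]),([-.15,.43,2.19],[559.9,57.8,76.7],[.005,.9,-.01,.436])]
def wc(k,j):
    h,a,b,d,L,e,f=k;r=a*np.sin(j[1]+f)+b*np.sin(j[1]+j[2]+e);c,s=np.cos(j[0]),np.sin(j[0])
    return np.array([r*c-d*s,r*s+d*c,h+a*np.cos(j[1]+f)+b*np.cos(j[1]+j[2]+e)])
def res(k): return np.concatenate([wc(k,j)-(np.array(p)-k[4]*R.from_quat([*q[1:],q[0]]).apply([0,0,1])) for j,p,q in D])
k=least_squares(res,[250,400,400,0,250,0,0]).x;print(np.round(k,2),np.abs(res(k)).max())
def ik(P,th,ps,g=(-.1,.6,2)):
    t=np.array(P)-k[4]*rot(th,ps).apply([0,0,1]);s=least_squares(lambda j:wc(k,j)-t,g,bounds=([-2.94,-.97,.19],[2.94,2.17,2.56]));j=s.x
    z=rot(th,ps).apply([0,0,1]);fa=j[1]+j[2];u=np.array([np.sin(fa)*np.cos(j[0]),np.sin(fa)*np.sin(j[0]),np.cos(fa)])
    return np.round(j,2),"fa",round(fa,2),"j5",round(np.arccos(u@z),2),"wrist",np.round(t),"err",round(np.linalg.norm(s.fun),1)
if __name__=="__main__":
    for x,y,zz in((560,60,77),(600,60,68),(650,60,66),(694,60,57)): print(x,ik((x,y,zz),.9,-.02))
    for ps in(-.3,.3):print(ik((694,60,57),.9,ps))
E
python3 kin.py
```

```text
[2.0183e+02 4.3727e+02 3.9883e+02 1.1587e+02 2.5501e+02 1.0000e-01
 0.0000e+00] 1.4400175615346598
560 (array([-0.15,  0.43,  2.19]), 'fa', np.float64(2.62), 'j5', np.float64(0.39), 'wrist', array([360.,  64., 236.]), 'err', np.float64(0.0))
600 (array([-0.13,  0.5 ,  2.08]), 'fa', np.float64(2.59), 'j5', np.float64(0.35), 'wrist', array([400.,  64., 227.]), 'err', np.float64(0.0))
650 (array([-0.12,  0.57,  1.94]), 'fa', np.float64(2.52), 'j5', np.float64(0.28), 'wrist', array([450.,  64., 225.]), 'err', np.float64(0.0))
694 (array([-0.11,  0.65,  1.81]), 'fa', np.float64(2.47), 'j5', np.float64(0.23), 'wrist', array([494.,  64., 216.]), 'err', np.float64(0.0))
(array([0.01, 0.68, 1.76]), 'fa', np.float64(2.43), 'j5', np.float64(0.29), 'wrist', array([503., 119., 216.]), 'err', np.float64(0.0))
(array([-0.23,  0.66,  1.8 ]), 'fa', np.float64(2.46), 'j5', np.float64(0.43), 'wrist', array([503.,   1., 216.]), 'err', np.float64(0.0))
```

Fitted kinematics (1.4 mm residual) show the straight run in stays clear of the singularity. Entering.

drive_tool(series="0.08 -0.01 0.15 0 0 0 0.5;0.15 -0.02 0.31 0 0 0 0.5;0.24 -0.03 0.42 0 0 0 0.5;0.32 -0.03 0.53 0 0 0 0.5;0.4 -0.03 0.64 0 0 0 0.5;0.4 -0.03 0.64 0 0 0 0.5;0.4 -0.03 0.64 0 0 0 0.5;0.4 -0.03 0.64 0 0 0 0.5")

```text
time_s: 9.65
eef_pos: [649.1, 59.2, 66.9]
ee_rot: [0.005, 0.9, -0.01, 0.435]
force: [-0.5, -0.4, -2.6]
grip_width: 0.695
```

```bash
python3 -c "
from plan import *
plan([((694.5,59.7,64),.9,-.02),((694.5,59.7,57),.9,-.02)])"
```

```text
t 9.65 pos [649.1  59.2  66.9] J [-0.12  0.57  1.95  2.87  0.28 -1.37] F [-0.5 -0.4 -2.6] w 0.695
[694.  60.  64.] [0.216, -0.012, 0.311, 0.005, -0.002, -0.003] 
[694.  60.  57.] [-0.046, -0.0, 0.036, 0.0, 0.0, 0.0]
```

drive_tool(series="0.05 0 0.08 0 0 0 0.5;0.11 -0.01 0.16 0 0 0 0.5;0.16 -0.01 0.24 0 0 0 0.5;0.22 -0.01 0.31 0 0 0 0.5;0.22 -0.01 0.31 0 0 0 0.5;0.22 -0.01 0.31 0 0 0 0.5;0.22 -0.01 0.31 0 0 0 0.5")

```text
time_s: 10.35
eef_pos: [694.1, 59.5, 64.2]
ee_rot: [0.005, 0.9, -0.01, 0.435]
force: [-0.3, 0.4, -3.7]
grip_width: 0.698
```

drive_tool(series="-0.01 0 0.01 0 0 0 0.5;-0.02 0 0.02 0 0 0 0.5;-0.03 0 0.025 0 0 0 0.5;-0.04 0 0.03 0 0 0 0.5;-0.04 0 0.03 0 0 0 0.5;-0.04 0 0.03 0 0 0 0.5")

```text
time_s: 10.95
eef_pos: [694.0, 59.5, 58.2]
ee_rot: [0.005, 0.9, -0.01, 0.435]
force: [0.6, 0.7, -3.7]
grip_width: 0.697
```

Not touching yet (nominal contact at 57.2). Lowering further in small steps.

drive_tool(series="-0.006 0 0.005 0 0 0 0.5;-0.006 0 0.005 0 0 0 0.5;-0.012 0 0.01 0 0 0 0.5;-0.012 0 0.01 0 0 0 0.5;-0.012 0 0.01 0 0 0 0.5")

```text
time_s: 11.45
eef_pos: [694.5, 59.5, 57.3]
ee_rot: [0.005, 0.9, -0.01, 0.436]
force: [-6.0, 0.6, 5.2]
grip_width: 0.698
```

Floor contact (Fz from -3.7 to +5.2 N). Releasing and backing out along the tool axis.

drive_tool(series="0 0 0 0 0 0 0.75;0 0 0 0 0 0 0.8;0 0 0 0 0 0 0.9;0 0 0 0 0 0 0.95;0 0 0 0 0 0 0.95;0 0 0 0 0 0 0.95")

```text
time_s: 12.05
eef_pos: [694.4, 59.5, 57.3]
ee_rot: [0.005, 0.9, -0.01, 0.436]
force: [-1.2, -0.5, -0.7]
grip_width: 0.952
```

drive_tool(series="0 0 -0.1 0 0 0 0.95;0 0 -0.25 0 0 0 0.95;0 0 -0.45 0 0 0 0.95;0 0 -0.65 0 0 0 0.95;0 0 -0.85 0 0 0 0.95;0 0 -0.85 0 0 0 0.95")

```text
time_s: 12.65
eef_pos: [613.1, 61.6, 122.4]
ee_rot: [0.005, 0.899, -0.01, 0.437]
force: [0.4, 0.5, -0.6]
grip_width: 0.95
```

```bash
python3 -c "
from plan import *
plan([((540,50,140),.9,-.02)])
p=eyes.capture('scene');q=eyes.capture('top');
cv2.imwrite('pics/rel.png',cv2.resize(np.hstack([p['frame'][130:270,220:390],q['frame'][80:220,175:345]])[:,:,::-1],None,fx=2.3,fy=2.3,interpolation=cv2.INTER_CUBIC))"
```

```text
t 12.65 pos [613.1  61.6 122.4] J [-0.12  0.4   2.03  2.74  0.2  -1.24] F [ 0.4  0.5 -0.6] w 0.95
[540.  50. 140.] [-0.26, 0.11, -0.568, 0.004, -0.009, -0.002]
```

View pics/rel.png

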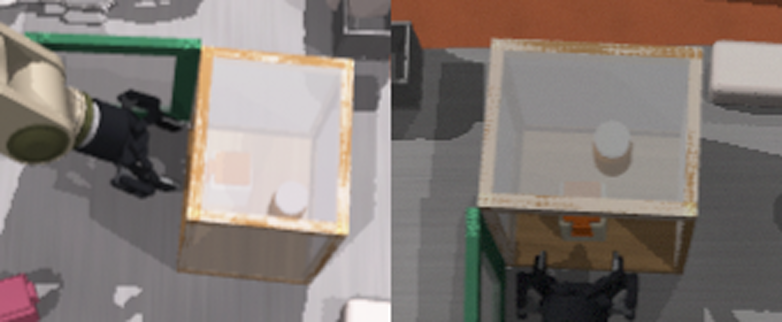

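Canister stands upright inside (orange lid at about (235,168) on the left, (583,215) on the right), and the jar is standing. Next: back out, untilt around the wrist singularity, and go over the door to its outer side.

```bash
python3 -c "
from kin import *
T=[((545,50,165),.9,.1),((500,0,230),.85,.5),((470,-50,310),.5,.7),((450,-20,340),.2,.4),((430,70,345),0,.0),((425,180,340),0,0),((422,222,340),0,0),((422,222,228),0,0)]
plan(T)
for t in T: print(ik(*t))"
```

```text
[2.0183e+02 4.3727e+02 3.9883e+02 1.1587e+02 2.5501e+02 1.0000e-01
 0.0000e+00] 1.4400175615346598
t 12.75 pos [614.6  61.3 121. ] J [-0.12  0.4   2.02  2.74  0.2  -1.24] F [ 0.3 -0.8 -0.6] w 0.949
[545.  50. 165.] [-0.07, 0.107, -0.681, 0.193, -0.007, -0.152] 
[500.   0. 230.] [0.167, 0.377, -0.662, 0.614, -0.099, -0.513] 
[470. -50. 310.] [0.224, 0.246, -0.755, 0.251, -0.698, -0.314] 
[450. -20. 340.] [0.149, -0.299, -0.203, -0.207, -0.595, 0.566] 
[430.  70. 345.] [0.144, -0.756, -0.013, -0.08, -0.395, 0.797] 
[425. 180. 340.] [-0.042, -0.917, 0.042, 0.0, 0.0, 0.0] 
[422. 222. 340.] [-0.025, -0.35, 0.0, 0.0, 0.0, 0.0] 
[422. 222. 228.] [0.0, 0.0, 0.933, 0.0, 0.0, 0.0] 
(array([-0.25,  0.17,  2.19]), 'fa', np.float64(2.36), 'j5', np.float64(0.29), 'wrist', array([346.,  30., 324.]), 'err', np.float64(0.0))
(array([-0.61,  0.01,  2.11]), 'fa', np.float64(2.12), 'j5', np.float64(0.89), 'wrist', array([332., -92., 398.]), 'err', np.float64(0.0))
(array([-0.63, -0.01,  1.75]), 'fa', np.float64(1.74), 'j5', np.float64(1.3), 'wrist', array([ 376., -129.,  534.]), 'err', np.float64(0.0))
(array([-0.39, -0.02,  1.62]), 'fa', np.float64(1.6), 'j5', np.float64(1.4), 'wrist', array([403., -40., 590.]), 'err', np.float64(0.0))
(array([-0.11,  0.05,  1.52]), 'fa', np.float64(1.57), 'j5', np.float64(1.57), 'wrist', array([430.,  70., 600.]), 'err', np.float64(0.0))
(array([0.15, 0.11, 1.47]), 'fa', np.float64(1.58), 'j5', np.float64(1.56), 'wrist', array([425., 180., 595.]), 'err', np.float64(0.0))
(array([0.24, 0.15, 1.42]), 'fa', np.float64(1.57), 'j5', np.float64(1.57), 'wrist', array([422., 222., 595.]), 'err', np.float64(0.0))
(array([0.24, 0.21, 1.64]), 'fa', np.float64(1.85), 'j5', np.float64(1.29), 'wrist', array([422., 222., 483.]), 'err', np.float64(0.0))
```

drive_tool(series="-0.02 0.02 -0.2 0 0 0 0.95;-0.04 0.05 -0.4 0.05 0 -0.05 0.95;-0.07 0.1 -0.68 0.19 0 -0.15 0.5;-0.07 0.1 -0.68 0.19 0 -0.15 0.3;-0.07 0.1 -0.68 0.19 0 -0.15 0.1;-0.07 0.1 -0.68 0.19 0 -0.15 0")

```text
time_s: 13.35
eef_pos: [545.2, 50.3, 164.9]
ee_rot: [-0.021, 0.899, 0.044, 0.436]
force: [0.8, -0.1, -0.6]
grip_width: 0.268
```

drive_tool(series="0.08 0.19 -0.33 0.3 -0.05 -0.25 0;0.17 0.38 -0.66 0.61 -0.1 -0.51 0;0.17 0.38 -0.66 0.61 -0.1 -0.51 0;0.17 0.38 -0.66 0.61 -0.1 -0.51 0;0.17 0.38 -0.66 0.61 -0.1 -0.51 0;0.17 0.38 -0.66 0.61 -0.1 -0.51 0;0.17 0.38 -0.66 0.61 -0.1 -0.51 0")

```text
time_s: 14.05
eef_pos: [500.7, 1.1, 229.3]
ee_rot: [-0.101, 0.883, 0.223, 0.401]
force: [-0.4, -0.0, 0.3]
grip_width: -0.002
```

drive_tool(series="0.22 0.25 -0.75 0.25 -0.7 -0.31 0;0.22 0.25 -0.75 0.25 -0.7 -0.31 0;0.22 0.25 -0.75 0.25 -0.7 -0.31 0;0.22 0.25 -0.75 0.25 -0.7 -0.31 0;0.22 0.25 -0.75 0.25 -0.7 -0.31 0;0.22 0.25 -0.75 0.25 -0.7 -0.31 0")

```text
time_s: 14.65
eef_pos: [470.1, -47.8, 306.5]
ee_rot: [-0.086, 0.911, 0.329, 0.234]
force: [-0.4, 0.0, -0.6]
grip_width: 0.003
```

drive_tool(series="0.15 -0.3 -0.2 -0.2 -0.6 0.57 0;0.15 -0.3 -0.2 -0.2 -0.6 0.57 0;0.15 -0.3 -0.2 -0.2 -0.6 0.57 0;0.15 -0.3 -0.2 -0.2 -0.6 0.57 0;0.15 -0.3 -0.2 -0.2 -0.6 0.57 0;0.15 -0.3 -0.2 -0.2 -0.6 0.57 0")

```text
time_s: 15.25
eef_pos: [450.0, -17.5, 335.3]
ee_rot: [-0.025, 0.976, 0.194, 0.098]
force: [0.3, -0.3, 0.9]
grip_width: 0.001
```

```bash
python3 -c "
from kin import *
T=[((430,70,345),0,.0),((425,180,340),0,0),((422,222,340),0,0),((422,222,228),0,0)]
plan(T)"
```

```text
[2.0183e+02 4.3727e+02 3.9883e+02 1.1587e+02 2.5501e+02 1.0000e-01
 0.0000e+00] 1.4400175615346598
t 15.25 pos [450.  -17.5 335.3] J [-0.39 -0.02  1.63  0.15  1.4   0.77] F [ 0.3 -0.3  0.9] w 0.001
[430.  70. 345.] [0.139, -0.738, -0.046, -0.099, -0.393, 0.784] 
[425. 180. 340.] [-0.042, -0.917, 0.042, 0.0, 0.0, 0.0] 
[422. 222. 340.] [-0.025, -0.35, 0.0, 0.0, 0.0, 0.0] 
[422. 222. 228.] [0.0, 0.0, 0.933, 0.0, 0.0, 0.0]
```

drive_tool(series="0.14 -0.74 -0.05 -0.1 -0.39 0.78 0;0.14 -0.74 -0.05 -0.1 -0.39 0.78 0;0.14 -0.74 -0.05 -0.1 -0.39 0.78 0;0.14 -0.74 -0.05 -0.1 -0.39 0.78 0;0.14 -0.74 -0.05 -0.1 -0.39 0.78 0;0.14 -0.74 -0.05 -0.1 -0.39 0.78 0", newtons=40)

```text
time_s: 15.85
eef_pos: [429.9, 69.7, 345.0]
ee_rot: [-0.0, 1.0, 0.002, 0.001]
force: [-0.0, 0.8, -0.1]
grip_width: 0.001
```

drive_tool(series="-0.04 -0.4 0.04 0 0 0 0;-0.04 -0.8 0.04 0 0 0 0;-0.04 -0.92 0.04 0 0 0 0;-0.04 -0.92 0.04 0 0 0 0;-0.04 -0.92 0.04 0 0 0 0")

```text
time_s: 16.35
eef_pos: [424.8, 179.3, 340.2]
ee_rot: [-0.001, 1.0, 0.002, 0.001]
force: [0.6, -0.3, 0.0]
grip_width: -0.007
```

drive_tool(series="-0.02 -0.35 0 0 0 0 0;-0.02 -0.35 0 0 0 0 0;-0.02 -0.35 0 0 0 0 0;-0.02 -0.35 0.3 0 0 0 0;-0.02 -0.35 0.6 0 0 0 0;-0.02 -0.35 0.93 0 0 0 0;-0.02 -0.35 0.93 0 0 0 0;-0.02 -0.35 0.93 0 0 0 0")

```text
time_s: 17.15
eef_pos: [423.0, 220.5, 229.8]
ee_rot: [-0.001, 1.0, 0.001, 0.001]
force: [0.1, 0.1, 1.6]
grip_width: -0.003
```

```bash
cat > arc.py <<'E'
from plan import *
H=np.array([622.4,158.9]);yaw=-.02
def pt(phi,l,off=30):
    a=-np.pi/2+yaw-phi;n=np.pi+yaw-phi
    return H+l*np.array([np.cos(a),np.sin(a)])+off*np.array([np.cos(n),np.sin(n)])
def door():
    # door angle from green top edge in scene
    p,r,s=cur();print("t",s["time_s"],np.round(p,1),np.round(s["force"],1))
    return p,r
def arc(phis,l=195,off=30,z=228):
    p,r=door()
    for f in phis:
        P=np.r_[pt(f,l,off),z];print(round(f,2),np.round(P),np.round(np.r_[r.inv().apply(P-p)/120,(r.inv()*rot(0,0)).as_rotvec()/.5],3).tolist())
E
python3 -c "
from arc import *
arc([1.7,1.6,1.5,1.4,1.3,1.2,1.1,1.0])
p=eyes.capture('scene');q=eyes.capture('top');
cv2.imwrite('pics/dr.png',cv2.resize(np.hstack([p['frame'][110:270,200:390],q['frame'][80:280,155:345][20:180]])[:,:,::-1],None,fx=2.1,fy=2.1,interpolation=cv2.INTER_CUBIC))"
```

```text
t 17.15 [423.  220.5 229.8] [0.1 0.1 1.6]
1.7 [434. 218. 228.] [0.091, 0.024, 0.016, -0.003, -0.005, 0.005]
1.6 [429. 198. 228.] [0.05, 0.184, 0.015, -0.003, -0.005, 0.005]
1.5 [426. 179. 228.] [0.025, 0.346, 0.015, -0.003, -0.005, 0.005]
1.4 [425. 159. 228.] [0.016, 0.51, 0.015, -0.003, -0.005, 0.005]
1.3 [426. 140. 228.] [0.024, 0.674, 0.015, -0.003, -0.005, 0.005]
1.2 [429. 120. 228.] [0.047, 0.837, 0.014, -0.003, -0.005, 0.005]
1.1 [434. 101. 228.] [0.087, 0.996, 0.014, -0.003, -0.005, 0.005]
1.0 [441.  82. 228.] [0.143, 1.151, 0.014, -0.003, -0.005, 0.005]
```

View pics/dr.png

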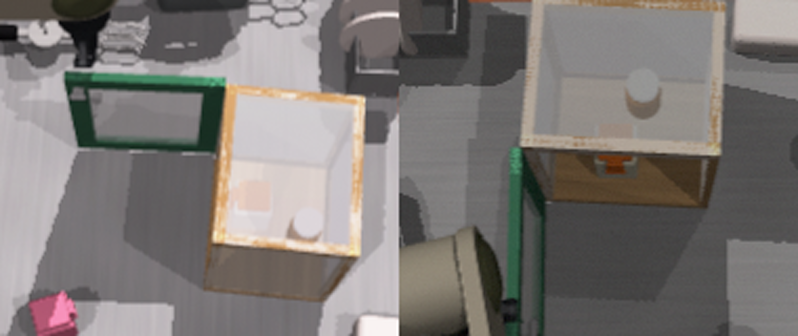

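The fingertip is beside the free part of the door's outer face (about (85,55) on the left). Starting a slow push.

drive_tool(series="0.07 0.02 0.01 0 0 0 0;0.06 0.1 0.015 0 0 0 0;0.05 0.18 0.015 0 0 0 0;0.035 0.26 0.015 0 0 0 0;0.025 0.34 0.015 0 0 0 0;0.02 0.42 0.015 0 0 0 0;0.016 0.5 0.015 0 0 0 0;0.02 0.58 0.015 0 0 0 0;0.024 0.67 0.015 0 0 0 0;0.035 0.75 0.015 0 0 0 0;0.047 0.83 0.015 0 0 0 0;0.065 0.91 0.015 0 0 0 0;0.087 0.99 0.015 0 0 0 0")

```text
time_s: 18.55
eef_pos: [434.5, 101.5, 228.9]
ee_rot: [-0.001, 1.0, 0.001, 0.003]
force: [-0.3, 0.7, 0.1]
grip_width: -0.0
```

```bash
python3 -c "
from arc import *
arc([1.1,1.0,.9,.8,.7,.6,.5])
p=eyes.capture('top')
for n in ('door','door_edge'): print(n,[(np.round(d['rect']).tolist(),d['confidence']) for d in nets.spot_in(n,p)][:2])
p=eyes.capture('scene')
print([(np.round(d['rect']).tolist(),d['confidence']) for d in nets.spot_in('door',p)][:2])
for f in (1.2,1.1,1.0): print(f,project(p,np.r_[pt(f,236,15),265]),project(p,np.r_[pt(f,236,1),265]))
"
```

```text
t 18.55 [434.5 101.5 228.9] [-0.3  0.7  0.1]
1.1 [434. 101. 228.] [-0.006, 0.005, 0.007, -0.004, -0.011, 0.006]
1.0 [441.  82. 228.] [0.05, 0.159, 0.007, -0.004, -0.011, 0.006]
0.9 [449.  65. 228.] [0.121, 0.308, 0.007, -0.004, -0.011, 0.006]
0.8 [459.  48. 228.] [0.206, 0.448, 0.008, -0.004, -0.011, 0.006]
0.7 [471.  32. 228.] [0.305, 0.579, 0.008, -0.004, -0.011, 0.006]
0.6 [485.  18. 228.] [0.416, 0.7, 0.008, -0.004, -0.011, 0.006]
0.5 [499.   5. 228.] [0.539, 0.809, 0.009, -0.004, -0.011, 0.006]
door [([213.0, 174.0, 243.0, 262.0], 0.55)]
door_edge [([208.0, 172.0, 243.0, 263.0], 0.66)]
[]
1.2 [[229.35663804 169.80384766]] [[230.62996176 173.8972558 ]]
1.1 [[231.40823381 176.76003522]] [[233.14233116 180.74726398]]
1.0 [[234.24226207 183.54570078]] [[236.42605383 187.38206332]]
```

The door is following (its top-view box moved right). Continuing.

drive_tool(series="0.02 0.08 0.01 0 0 0 0;0.05 0.16 0.01 0 0 0 0;0.085 0.235 0.01 0 0 0 0;0.12 0.31 0.01 0 0 0 0;0.16 0.38 0.01 0 0 0 0;0.2 0.45 0.01 0 0 0 0;0.255 0.515 0.01 0 0 0 0;0.305 0.58 0.01 0 0 0 0;0.36 0.64 0.01 0 0 0 0;0.415 0.7 0.01 0 0 0 0;0.48 0.755 0.01 0 0 0 0;0.54 0.81 0.01 0 0 0 0")

```text
time_s: 20.0
eef_pos: [500.0, 4.8, 227.8]
ee_rot: [-0.001, 1.0, 0.001, 0.003]
force: [-0.2, 0.9, -0.7]
grip_width: 0.001
```

```bash
python3 -c "
from arc import *
arc([.5,.4,.3,.25,.2,.15,.1,.05,0,-.05],off=30)
p=eyes.capture('top');q=eyes.capture('scene')
print([(np.round(d['rect']).tolist(),d['confidence']) for d in nets.spot_in('door',p)][:2])
for f in (.6,.5,.4):print(f,project(p,np.r_[pt(f,236,15),265]))
cv2.imwrite('pics/d2.png',cv2.resize(np.hstack([q['frame'][110:270,200:390],p['frame'][100:260,155:345]])[:,:,::-1],None,fx=2.1,fy=2.1,interpolation=cv2.INTER_CUBIC))"
```

```text
t 20.0 [500.    4.8 227.8] [-0.2  0.9 -0.7]
0.5 [499.   5. 228.] [-0.005, 0.002, -0.002, -0.004, -0.011, 0.006]
0.4 [515.  -7. 228.] [0.129, 0.098, -0.002, -0.004, -0.011, 0.006]
0.3 [533. -17. 228.] [0.271, 0.181, -0.001, -0.004, -0.011, 0.006]
0.25 [541. -21. 228.] [0.345, 0.217, -0.001, -0.004, -0.011, 0.006]
0.2 [551. -25. 228.] [0.42, 0.249, -0.0, -0.004, -0.011, 0.006]
0.15 [560. -28. 228.] [0.498, 0.277, 0.0, -0.004, -0.011, 0.006]
0.1 [569. -31. 228.] [0.576, 0.301, 0.0, -0.004, -0.011, 0.006]
0.05 [579. -34. 228.] [0.656, 0.322, 0.001, -0.004, -0.011, 0.006]
0 [589. -35. 228.] [0.736, 0.338, 0.001, -0.004, -0.011, 0.006]
-0.05 [598. -37. 228.] [0.818, 0.35, 0.002, -0.004, -0.011, 0.006]
[([210.0, 171.0, 291.0, 233.0], 0.76)]
0.6 [[289.02861199 229.05867804]]
0.5 [[294.58732565 221.37166246]]
0.4 [[299.29647677 213.23293343]]
```

View pics/d2.png

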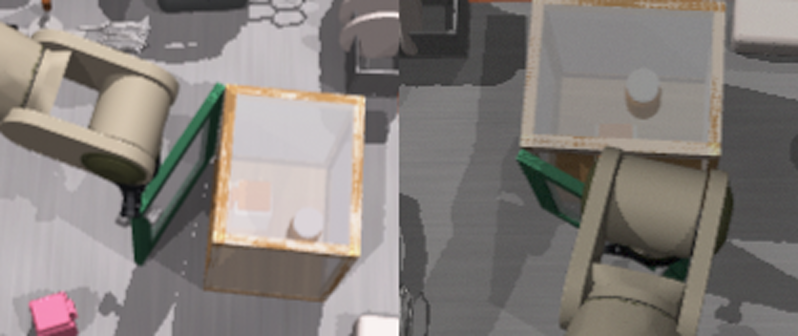

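Door is at about 0.55 rad and following the finger, and the canister and jar are unmoved. Continuing to just before the catch.

drive_tool(series="0.04 0.03 0 0 0 0 0;0.085 0.065 0 0 0 0 0;0.13 0.1 0 0 0 0 0;0.175 0.125 0 0 0 0 0;0.22 0.155 0 0 0 0 0;0.27 0.18 0 0 0 0 0;0.31 0.2 0 0 0 0 0;0.345 0.217 0 0 0 0 0;0.385 0.233 0 0 0 0 0;0.42 0.25 0 0 0 0 0;0.46 0.263 0 0 0 0 0;0.5 0.277 0 0 0 0 0;0.5 0.277 0 0 0 0 0")

```text
time_s: 21.45
eef_pos: [560.2, -28.3, 227.7]
ee_rot: [-0.001, 1.0, 0.001, 0.003]
force: [0.3, -0.1, 0.4]
grip_width: 0.001
```

drive_tool(series="0.02 0.006 0 0 0 0 0;0.04 0.012 0 0 0 0 0;0.06 0.018 0 0 0 0 0;0.08 0.024 0 0 0 0 0;0.08 0.024 0 0 0 0 0")

```text
time_s: 21.95
eef_pos: [570.1, -31.3, 227.7]
ee_rot: [-0.001, 1.0, 0.001, 0.003]
force: [0.5, -0.7, 0.5]
grip_width: 0.002
```

drive_tool(series="0.015 0.004 0 0 0 0 0;0.03 0.008 0 0 0 0 0;0.045 0.012 0 0 0 0 0;0.06 0.016 0 0 0 0 0;0.075 0.02 0 0 0 0 0;0.075 0.02 0 0 0 0 0")

```text
time_s: 22.55
eef_pos: [578.4, -33.2, 227.7]
ee_rot: [-0.001, 1.0, 0.001, 0.002]
force: [-2.5, 2.2, 1.4]
grip_width: -0.0
```

drive_tool(series="0.01 0 0 0 0 0 0;0.02 0 0 0 0 0 0;0.03 0 0 0 0 0 0;0.04 0 0 0 0 0 0;0.04 0 0 0 0 0 0")

```text
time_s: 23.05
eef_pos: [583.2, -33.5, 227.7]
ee_rot: [-0.001, 1.0, 0.001, 0.001]
force: [-0.9, -0.8, 0.1]
grip_width: 0.005
```

drive_tool(series="0.01 0 0 0 0 0 0;0.02 0 0 0 0 0 0;0.03 0 0 0 0 0 0;0.03 0 0 0 0 0 0")

```text
time_s: 23.45
eef_pos: [587.2, -33.3, 227.7]
ee_rot: [-0.001, 1.0, 0.001, 0.002]
force: [-0.7, 0.7, -0.4]
grip_width: -0.001
```

drive_tool(series="0.008 0 0 0 0 0 0;0.016 0 0 0 0 0 0;0.024 0 0 0 0 0 0;0.024 0 0 0 0 0 0")

```text
time_s: 23.85
eef_pos: [588.6, -33.2, 227.8]
ee_rot: [-0.001, 1.0, 0.001, -0.0]
force: [-13.5, -1.0, 4.6]
grip_width: 0.001
```

drive_tool(series="0.015 0 0 0 0 0 0;0.02 0 0 0 0 0 0;0.025 0 0 0 0 0 0;0.025 0 0 0 0 0 0")

```text
time_s: 24.25
eef_pos: [588.6, -33.3, 227.8]
ee_rot: [-0.001, 1.0, 0.001, -0.005]
force: [-24.2, -1.3, 9.3]
grip_width: -0.004
```

```bash
python3 -c "
from arc import *
door()
p=eyes.capture('top');q=eyes.capture('scene')
for f in (.08,.03,0):print(f,[np.round(project(c,np.r_[pt(f,236,15),265]),1).tolist() for c in(p,q)])
a=cv2.resize(q['frame'][160:260,260:330],None,fx=5,fy=5,interpolation=cv2.INTER_CUBIC);b=cv2.resize(p['frame'][150:250,210:290],None,fx=5,fy=5,interpolation=cv2.INTER_CUBIC)
cv2.imwrite('pics/d3.png',np.hstack([a,b])[:,:,::-1])"
```

```text
t 24.25 [588.6 -33.3 227.8] [-24.2  -1.3   9.3]
0.08 [[[308.3, 185.2]], [[290.5, 225.5]]]
0.03 [[[308.8, 180.7]], [[294.5, 226.2]]]
0 [[[309.0, 178.0]], [[297.0, 226.5]]]
```

It stops hard at x=588.6 (24 N, no advance), where the geometry puts φ=0, so the catch has been passed. Backing off to look.

drive_tool(series="-0.1 0 0 0 0 0 0;-0.3 0 0 0 0 0 0;-0.6 0 0 0 0 0 0;-0.95 0 0 0 0 0 0;-0.95 0 -0.3 0 0 0 0;-0.95 0 -0.7 0 0 0 0;-0.95 0 -0.7 0 0 0 0")

```text
time_s: 25.05
eef_pos: [477.0, -34.0, 318.8]
ee_rot: [0.0, 1.0, 0.001, 0.001]
force: [0.9, -0.3, -0.5]
grip_width: 0.002
```

drive_tool(series="-0.4 0.4 0 0 0 0 0;-0.8 0.8 0 0 0 0 0;-0.9 0.95 0 0 0 0 0;-0.9 0.95 0 0 0 0 0;-0.9 0.95 0 0 0 0 0")

```text
time_s: 25.55
eef_pos: [369.2, -149.0, 318.9]
ee_rot: [0.0, 1.0, -0.0, 0.001]
force: [-0.0, -0.3, -0.4]
grip_width: -0.002
```

```bash
python3 -c "
from arc import *
door()
p=eyes.capture('top');q=eyes.capture('scene')
a=np.ascontiguousarray(q['frame'][140:260,260:360]);b=np.ascontiguousarray(p['frame'][85:205,200:320])
k=3.6
a,b=[cv2.resize(i,None,fx=k,fy=k,interpolation=cv2.INTER_CUBIC) for i in(a,b)]
for f,c in((0,(255,0,0)),(.08,(255,0,255))):
  P=np.r_[pt(f,236,15),265]
  for im,cam,o in((a,q,(260,140)),(b,p,(200,85))):
    u=(project(cam,P)[0]-o+.5)*k;cv2.circle(im,(int(u[0]),int(u[1])),3,c,1)
cv2.imwrite('pics/fin.png',np.hstack([a,b])[:,:,::-1])
for c in(q,p):
  for n in('canister','door','jar'):print(n,[(np.round(d['rect']).tolist(),round(d['confidence'],2)) for d in nets.spot_in(n,c)][:4])
"
```

```text
t 25.55 [ 369.2 -149.   318.9] [-0.  -0.3 -0.4]
canister [([217.0, 251.0, 239.0, 276.0], 0.84), ([179.0, 276.0, 206.0, 301.0], 0.72), ([233.0, 352.0, 259.0, 380.0], 0.62)]
door [([280.0, 153.0, 309.0, 247.0], 0.83), ([298.0, 293.0, 326.0, 330.0], 0.56)]
jar [([282.0, 153.0, 307.0, 246.0], 0.67)]
canister [([420.0, 230.0, 451.0, 258.0], 0.88), ([318.0, 273.0, 341.0, 286.0], 0.51), ([348.0, 298.0, 359.0, 308.0], 0.5)]
door [([212.0, 171.0, 306.0, 210.0], 0.86), ([210.0, 96.0, 311.0, 210.0], 0.62), ([126.0, 236.0, 160.0, 352.0], 0.49)]
jar []
```

View pics/fin.png

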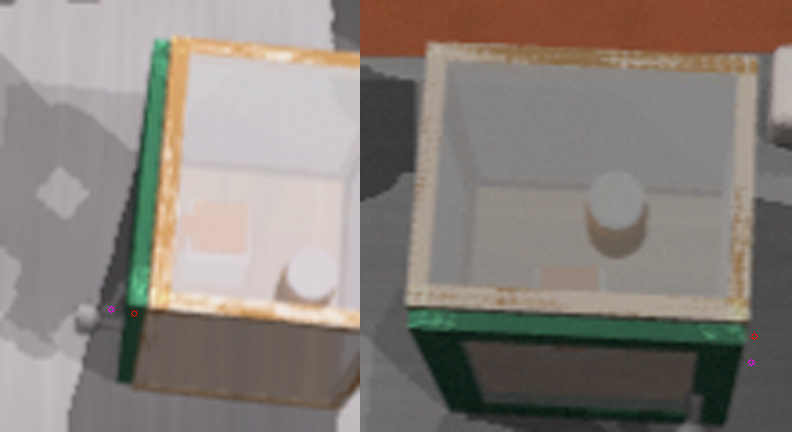

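The door lies flush and parallel to the case front in both views. Its corner, at about (132,306) on the left and (745,335) on the right, sits on the φ=0 mark. Canister and jar are standing inside. Handing in.

```bash
python3 -c "
from rig import ctrl
print(ctrl.finish_job())"
```

```text
the job is handed in; nothing more can be done
None
```

The canister is standing upright inside the cupboard at about 65 mm behind the doorway and 20 mm left of centre, and I let go of it there. I then pushed the door shut slowly with the closed fingertips. The job was handed in with about 25.6 s on the robot's clock.

**Door:** it stopped hard at x = 588.6 mm, where the geometry puts fully shut. It held there while the push rose to 24 N. After I backed off it lay flush with the cupboard front in both views. I saw no clear 10 N peak at the catch: readings came only at the end of each move, and the highest before the stop was about 4 N. That the door has snapped home is judged from the hard stop and the pictures.

**Contents and surroundings:** the last picture shows the canister and the jar both upright inside. The arm ended clear of everything, with no force on the tool. I kept the arm's path clear of the other kitchen things, but I did not check each one afterwards. One of the pink look-alikes was boxed 1 to 4 pixels off its first position by the network, which I took as its usual error.

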